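# Gauge the kiln port and show the rod tip under the magnifier

### The job

Check the kiln's port: take the gauge rod (the one with the collar) out of the wooden rack and push it into the white port tube on the kiln's front until its collar stops against the end of the tube, then draw it right out again. Then hold the rod level with its tip in the middle under the magnifier lens, about midway between lens and tile and touching neither, and finish like that, still holding it there steadily in the gripper. Leave everything else where it is.

Things in the scene. Friction and masses are not known exactly. Their poses are not given: they have to be found in the camera images.
- gauge_rod: gauge rod, the only tool in the rack with a collar: square wooden handle 110 x 16 x 16 mm, round steel collar 24 mm wide and 10 mm thick, then a 7 mm steel rod 100 mm long; about 90 g. Origin: handle centre, on the axis (70 mm above the table in the rack); x to the tip, z up. Handle x -55 to 55, collar 55 to 65, rod 65 to 165 mm. Grip across the handle from above at x -30 to 45 mm
- rod_tip (a point): the tip of the gauge rod, on its axis, 165 mm ahead of the handle's centre
- collar_face (a point): centre of the collar's face that looks to the tip, 65 mm ahead of the handle's centre; the face that stops against the port tube
- kiln: fixed table-top kiln, steel box 240 (x) x 280 (y) x 250 mm high, lid handle to 286 mm. Origin: under its centre. Its front (-x side) looks roughly to world -y; from it, 140 mm above the table, a level white ceramic port tube stands out 50 mm along the kiln's x: outside 26 mm, bore 12 mm. Its +x leads in; the bore is clear for all 100 mm of the rod, and the collar stops on the rigid tube end
- port_mouth (a point): centre of the outer end of the port tube, on the bore's axis, 140 mm above the table; axes as the kiln's (x = level, into the tube)
- rack: fixed wooden rack, base 190 x 210 mm, 12 mm thick; origin on the table. Three slots 65 mm apart across its y; tools lie level along its x, tips to +x, handle centres at x -40 mm, on two crossbars (42 mm behind and 110 mm ahead of the handle centre) between cheeks up to 79 mm high, and lift straight up. Which tool lies in which slot changes
- magnifier: fixed bench magnifier: dark base 140 x 120 mm with a white 80 mm tile (top at 16 mm), above it a level clear lens in a black ring (96 mm across, 200 to 210 mm above the table) on one thin post at its +x side, 66 mm from the lens axis. Origin: on the table under the lens centre. Its open -x side looks roughly to the robot
- read_point (a point): the reading point: on the lens axis, 120 mm above the table, about midway between tile and lens; axes as the magnifier's
- plain_rod: bystander in the rack: with the same square wooden handle (110 x 16 x 16 mm) and a steel rod without a collar; origin and axes as the gauge rod's
- scraper: bystander in the rack: with the same square wooden handle (110 x 16 x 16 mm), a steel rod without a collar and a flat 22 mm blade at the end; origin and axes as the gauge rod's
- jar_a: bystander: low frit jar with black lid, 66 mm across, 55 mm high, standing; origin under its centre
- jar_b: bystander: another such jar, same size; origin under its centre
- glue_bottle: bystander: bottle 52 mm across, 150 mm high, standing; origin under its centre
- jar_lid: bystander: black jar lid lying open side up, 72 mm across, 14 mm high; origin under its centre
- kiln_post: bystander: white ceramic kiln post, a cylinder 28 mm across, 50 mm high, standing; origin under its centre
There are look-alikes about, which are no part of the job. There is more than one size of the magnifier; the one meant has the size given above.

How it is judged (in metres and radians):
On the way, in this order (a step that is already met when the one before it is completed fails the run):
1. the gauge rod is lifted out of the rack in the gripper (height (world z) of gauge_rod above 0.09 m and contact force between the fingers and gauge_rod above 1 N and contact force between gauge_rod and rack below 0.2 N), for 0.1 s.
2. the gauge rod is in the port tube up to its collar, the collar pressed against the tube's end (x of collar_face in the frame of port_mouth above -0.003 m and distance between collar_face and port_mouth below 0.006 m and angle between the x axis of gauge_rod and the x axis of kiln, either way round below 0.1 rad and contact force between gauge_rod and kiln above 0.5 N and contact force between the fingers and gauge_rod above 1 N), for 0.02 s.
3. the gauge rod is drawn right out of the tube (x of rod_tip in the frame of port_mouth below -0.01 m and contact force between the fingers and gauge_rod above 1 N), for 0.1 s.
At the end, for the whole second after the job is handed in: The gripper holds the gauge rod at rest and level (within 0.14 rad, about 8 degrees), its tip within 20 mm of the lens axis and 80 to 160 mm above the table; the rod touches neither magnifier, kiln nor rack (horizontal distance between rod_tip and read_point below 0.02 m and height (world z) of rod_tip between 0.08 and 0.16 m and angle between gauge_rod's own x axis and vertical between 1.4308 and 1.7108 rad and linear speed of gauge_rod below 0.03 m/s and contact force between the fingers and gauge_rod above 1 N and contact force between gauge_rod and kiln below 0.2 N and contact force between gauge_rod and rack below 0.2 N and contact force between gauge_rod and magnifier below 0.2 N); the arm keeps its last pose, push and grip.
It fails at once if another tool, a jar, the bottle, the lid or the kiln post is shifted by more than 20 mm (distance of any of plain_rod, scraper, jar_a, jar_b, glue_bottle, jar_lid, kiln_post from where it was at the start of the episode above 0.02 m).
It also fails if it takes over 64 s, if anything falls off the work surface, if the arm or the gripper's body presses on something with over 40 N, if the wrist force passes 120 N, or if a joint passes its speed limit or range.

### The arm

A 6-joint arm with a two-finger parallel gripper is mounted at the origin on the work surface. World frame = base frame: x ahead of the robot, y to its left, z up, the work surface at z = 0. Lengths are in mm, angles in degrees, forces in N, time in s.
With the tool pointing down it reaches from about 425 to 1125 mm from the base axis. Payload 14.9 kg.
Tool frame: the origin (TCP) lies at the very end of the fingers, on their centre line; the grasp point (between the pads) lies 19 mm behind it (manip.grasp_offset is the distance from the TCP to the grasp point, in mm); z points along the fingers, y is the line along which they close (so a half turn about z gives the same grasp; the last joint's range is limited). The gripper opens to 91 mm and grips with 3 to 60 N. Pads are 32 mm wide; open, the fingers measure 118 mm over their backs; the gripper's body (76 mm by 178 mm) begins 60 mm behind the grasp point.
Start: joints at [-76.163, 21.709, 99.362, -0, 58.929, -1.908], TCP at [189.943, -673.75, 177.832] pointing down, gripper open.
Joint ranges: [-158.91, 158.91], [-42.39, 125.64], [0.06, 152.35], [-60.88, 240.88], [17.5, 164.5], [-176.32, 176.32]. Speed limits (degrees/s): [108.29, 108.29, 136.94, 180, 180, 180].

### API

Orientations are given as a 3x3 rotation matrix whose columns are the frame's x, y, z axes.
In Python, from plant import readout, camera, close_job, manip gives the robot as it stands. The module is installed in compiled form; this text tells all that it offers.
- The arm moves only by the tool drive_tool, never from a script. Its argument "plan" is a list of rows, each an object of numbers: "x", "y", "z": the shift along the tool's x, y, z in cm; "ax", "ay", "az": the turn, a rotation vector about the tool's x, y, z in degrees; "claw": the finger opening in cm, from 0 to 9.12. In form: [{"x": .., "y": .., "z": .., "ax": .., "ay": .., "az": .., "claw": ..}, ...]. A call has 1 to 8 rows; each row shifts and turns the commanded pose from where the row before left it, along the tool's axes as they then stand; what a row does not reach is not made up. A row lasts 1/12 s, in which the tool goes at most 41.7 mm and 7.16 degrees, less where a joint would pass 70% of its speed; a pose out of reach is approached as far as the arm can. A call is refused whole if a number of a shift passes 4.17 or a number of a turn 7.16, either way. A call with a gripper value outside its range is refused whole. The fingers move at their own pace and stop on an object; "newtons" is the grip in N (left out, the last holds). Time passes only in rows, so rows that do not move let the fingers close. It gives the time, the measured TCP pose, the force and the opening at its end, in the units of the state.
- readout.read_state(): the state, without advancing time (a new reading comes with each control period).
- camera(name): name is "side" or "top"; returns a dict with "frame" (480x640x3 uint8, red, green, blue), "fov_y" (degrees; the focal length in pixels is half the picture's height over the tangent of half this angle, whatever the lens; pixels are square), "cx", "cy" (the principal point, pixels), "k1" (the pictures are not rectified: a ray, as slopes to the right and down, at radius r is drawn at 1 + k1 r^2 times it, then the intrinsics apply), "extrinsics" (4x4, takes a point from world to camera coordinates). Camera axes: x right, y down, z forward; pixel columns grow to the right and rows downward; lengths in mm; the calibration is good to about 2 mm. A picture is of the moment at which its call begins. There is no depth.
- close_job(): hands the job in, once; it reports no verdict.
The state is a dict: "time_s": time; "q": joint angles; "dq": joint speeds; "joint_torque": joint torques, N m; "eef_pos": TCP position; "orientation": TCP orientation; "ft_force": force on the tool from outside, world axes, zero at the start; "wrist_torque": the same for the moment, N m; "opening": finger opening in mm.
Only numpy, scipy, OpenCV 4.12 (cv2) and the standard library are available. Lean on these libraries where they do the work, as an engineer would, in place of code of your own. Each camera call takes 0.05 s, during which the arm holds its last target. There are 200 camera calls.

## Working session

There is one attempt and no reset: what is moved stays moved. The work goes in short steps, Python scripts to look and compute and a tool call to move; the robot and the scene stay as the last step left them, time stands still between calls to the robot, and variables do not carry over. Pictures are saved under pics/ and viewed, on a budget of 10 in all, crops included, one or two more only if the job needs it, and the job is handed in when it is done.

Besides the shell and the picture viewer there is one more tool, called after "Emit:" as name([rows], argument=value, ...), one row to a line, values as JSON. drive_tool: Moves the arm, as the interface text tells. Its arguments: {"type":"object","properties":{"plan":{"type":"array"},"newtons":{"type":"number"}},"required":["plan"]}

```bash
mkdir -p pics; cat > h.py <<'E'
import numpy as np, cv2
from plant import readout, camera, close_job, manip
def cam(n):
    c=camera(n); f=240/np.tan(np.radians(c['fov_y']/2)); c['K']=np.array([[f,0,c['cx']],[0,f,c['cy']],[0,0,1]]); c['D']=np.array([c['k1'],0,0,0.]); c['E']=np.array(c['extrinsics']); return c
def ray(c,uv):
    s=cv2.undistortPoints(np.array([[uv]],float),c['K'],c['D'])[0,0]; R=c['E'][:3,:3]
    return -R.T@c['E'][:3,3], R.T@np.array([s[0],s[1],1])
def onz(c,uv,z):
    o,d=ray(c,uv); return o+d*(z-o[2])/d[2]
def two(c1,u1,c2,u2):
    o1,d1=ray(c1,u1);o2,d2=ray(c2,u2)
    s=np.linalg.lstsq(np.c_[d1,-d2],o2-o1,rcond=None)[0]; a=o1+s[0]*d1;b=o2+s[1]*d2
    return (a+b)/2,np.linalg.norm(a-b)
def proj(c,p):
    return cv2.projectPoints(np.array(p,float).reshape(-1,1,3),cv2.Rodrigues(c['E'][:3,:3])[0],c['E'][:3,3],c['K'],c['D'])[0][:,0]
def save(c,fn,roi=None,sc=1):
    im=c['frame'][:,:,::-1]
    if roi: x0,y0,x1,y1=roi; im=im[y0:y1,x0:x1]
    cv2.imwrite('pics/'+fn,cv2.resize(im,None,fx=sc,fy=sc,interpolation=cv2.INTER_CUBIC))
E
python3 - <<'E'
from h import *
for n in('side','top'):
    c=cam(n); save(c,n+'0.png',None,1.25); print(n,c['fov_y'],c['cx'],c['cy'],c['k1'],(-c['E'][:3,:3].T@c['E'][:3,3]).round(),c['E'][:3,:3].round(3).tolist())
    np.save(n+'0.npy',c['frame'])
s=readout.read_state();print(s['orientation'],s['time_s'],s['opening'],manip.grasp_offset)
E
```

```text
side 45.70697175404402 322.2236283735064 240.18867115882756 0.03479337109849829 [ 164.  815. 1229.] [[-0.921, -0.388, -0.014], [-0.284, 0.697, -0.658], [0.265, -0.603, -0.753]]
top 56.724576511197945 325.3874553786159 234.94661561862478 -0.07092227908788455 [ 315. -120. 1238.] [[0.109, -0.994, 0.0], [-0.974, -0.107, -0.202], [0.201, 0.022, -0.979]]
[[ 9.62474266e-01  2.71372868e-01 -2.30628852e-04]
 [ 2.71372964e-01 -9.62473806e-01  9.41323926e-04]
 [ 3.34755445e-05 -9.68586490e-04 -9.99999530e-01]] 0.1 91.06837638320368 18.8
```

View pics/side0.png

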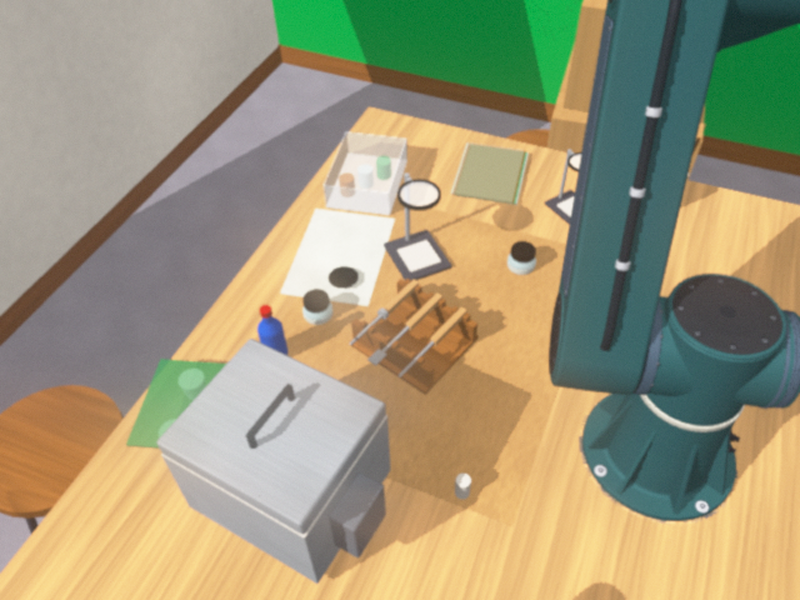

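View pics/top0.png

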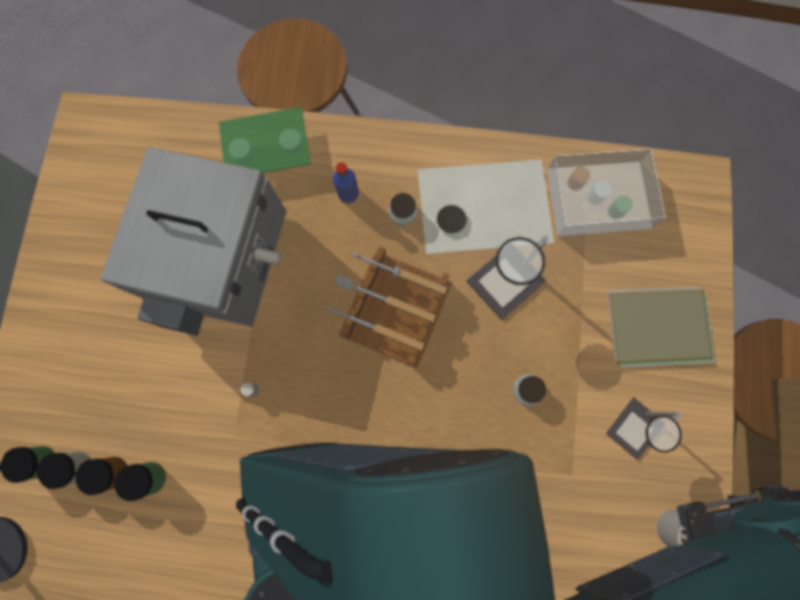

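The side and top views agree. Three tools lie in the rack with tips towards the kiln. In the top view the collar is at about (397,271), in the slot farthest from the robot. The port tube is at about (265,256) and the larger magnifier's lens at (520,262). I'll take a closer crop of both.

```bash
python3 - <<'E'
import numpy as np,cv2
t=np.load('top0.npy')[:,:,::-1][180:300,185:385]; t=cv2.resize(t,None,fx=4,fy=4,interpolation=cv2.INTER_CUBIC)
cv2.imwrite('pics/topc.png',t)
s=np.load('side0.npy')[:,:,::-1][130:330,270:400]; 
s=np.load('side0.npy')[:,:,::-1][130:320,265:465]; s=cv2.resize(s,None,fx=4*.78,fy=4*.78,interpolation=cv2.INTER_CUBIC); cv2.imwrite('pics/sidec.png',s)
E
```

```text
(no output)
```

View pics/topc.png

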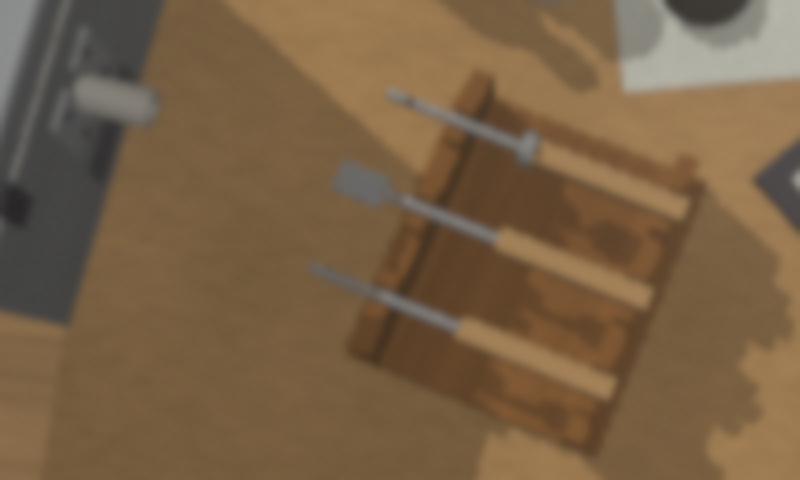

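View pics/sidec.png

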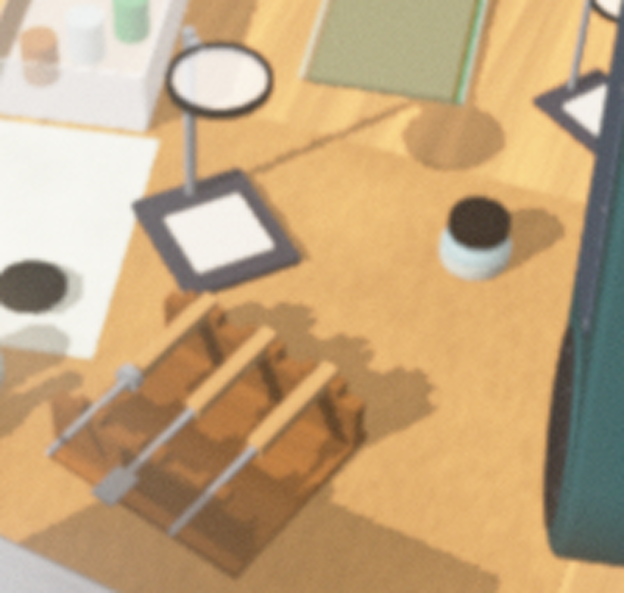

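The top crop (4x, offset 185,180) shows the gauge rod's tip at (390,94), its collar at (527,149) and its handle end at (688,210). The port tube runs from (80,95) to a mouth at about (151,106). The side crop (3.12x, offset 265,130) shows the collar at (129,377), the tip at (52,453), the handle end at (210,297) and the lens at (220,78).

```bash
python3 - <<'E'
from h import *
T=cam('top');S=cam('side')
t=lambda u,v:(185+u/4-.4,180+v/4-.4)
s=lambda u,v:(265+u/3.12-.4,130+v/3.12-.4)
a=lambda u,v:(u/1.25,v/1.25)
print('tip',onz(T,t(390,94),70),two(T,t(390,94),S,s(52,453)))
print('collar',onz(T,t(527,149),72),two(T,t(527,149),S,s(129,377)))
print('end',onz(T,t(688,210),78),two(T,t(688,210),S,s(210,297)))
p=[onz(T,t(390,94),70),onz(T,t(688,210),78)]
d=p[0]-p[1];print('rod yaw',np.degrees(np.arctan2(d[1],d[0])),np.linalg.norm(d[:2]))
for nm,q in dict(scr=[(350,180),(648,298)],pl=[(312,267),(612,390)]).items():
    P=[onz(T,t(*q[0]),70),onz(T,t(*q[1]),78)];d=P[0]-P[1];print(nm,P,np.degrees(np.arctan2(d[1],d[0])))
print('lens',onz(T,a(520,261),205),two(T,a(520,261),S,s(220,78)))
print('tile T',onz(T,a(508,281),16),'S',onz(S,s(219,233),16))
m=onz(T,t(151,106),140);b=onz(T,t(80,95),140);d=b-m
print('port',m,b,np.degrees(np.arctan2(d[1],d[0])))
print('kiln top corners T',[onz(T,a(*q),250).round() for q in [(150,150),(265,172),(222,310),(103,280)]])
print('S',[onz(S,a(*q),250).round() for q in [(252,344),(386,404),(303,525),(162,443)]])
for n,q,z in [('jarA',(403,207),55),('lid',(452,218),10),('bottle',(341,168),150),('post',(248,390),50),('jarB',(531,389),55)]: print(n,onz(T,a(*q),z).round())
E
```

```text
tip [629.61748744  32.75941881  70.        ] (array([628.22498789,  32.87269257,  65.50958085]), np.float64(5.083863333023248))
collar [600.88263785 -64.55461139  72.        ] (array([600.51187146, -64.58177415,  67.76096928]), np.float64(2.7721876794745564))
end [ 569.4537517  -176.38433247   78.        ] (array([ 570.96214588, -177.00206308,   67.55508552]), np.float64(1.5480713895794254))
rod yaw 73.95122419754044 217.6253289422285
scr [array([567.02224238,  51.87922788,  70.        ]), array([ 507.40285879, -155.73622616,   78.        ])] 73.97791654937282
pl [array([505.12118614,  69.26140515,  70.        ]), array([ 444.2315844 , -138.39462849,   78.        ])] 73.65762995620878
lens [ 614.38243071 -307.36983366  205.        ] (array([ 614.41599549, -307.75989314,  203.14496893]), np.float64(0.9804807726962947))
tile T [ 619.41577997 -317.54514508   16.        ] S [ 611.79102972 -301.60637384   16.        ]
port [586.38362967 175.45586829 140.        ] [588.7325319  222.45174582 140.        ] 87.13867912694374
kiln top corners T [array([749., 434., 250.]), array([725., 198., 250.]), array([451., 233., 250.]), array([482., 468., 250.])]
S [array([712., 223., 250.]), array([447., 248., 250.]), array([475., 479., 250.]), array([741., 445., 250.])]
jarA [754. -64.  55.]
lid [ 757. -178.   10.]
bottle [792.  71. 150.]
post [314. 219.  50.]
jarB [ 382. -377.   55.]
```

Emit:
drive_tool([
  {"z": -2, "az": -7, "claw": 4},
  {"z": -2, "az": -7},
  {"z": -2, "az": -7},
  {"z": -2, "az": -7},
  {"z": -2, "az": -7},
  {"z": -2, "az": -7},
  {"z": -2, "az": -7},
  {"z": -2, "az": -7},
])

```text
invalid input
```

Emit:
drive_tool([
  {"az": -2.25},
  {"x": 2.8, "y": 1},
  {"x": 2.8, "y": 1},
  {"x": 2.8, "y": 1},
  {"x": 2.8, "y": 1},
  {"x": 2.8, "y": 1},
  {"x": 2.8, "y": 1},
  {"x": 2.8, "y": 1},
])

```text
invalid input
```

Emit:
drive_tool([
  {"x": 2.8, "y": 1},
  {"x": 2.8, "y": 1},
  {"x": 2.8, "y": 1},
  {"x": 2.8, "y": 1},
  {"x": 2.8, "y": 1},
  {"x": 2.8, "y": 1},
  {"x": 2.8, "y": 1},
  {"x": 2.8, "y": 1},
])

```text
invalid input
```

Emit:
drive_tool([
  {"x": 2.8, "y": 1},
  {"x": 2.8, "y": 1},
  {"x": 2.8, "y": 1},
  {"x": 2.8, "y": 1},
  {"x": 2.8, "y": 1},
  {"x": 2.8, "y": 1},
  {"x": 2.8, "y": 1},
  {"x": 2.8, "y": 1},
])

```text
invalid input
```

Emit:
drive_tool([
  {"x": 0, "y": 0, "z": -2, "ax": 0, "ay": 0, "az": -7, "claw": 4},
  {"x": 0, "y": 0, "z": -2, "ax": 0, "ay": 0, "az": -7, "claw": 4},
  {"x": 0, "y": 0, "z": -2, "ax": 0, "ay": 0, "az": -7, "claw": 4},
  {"x": 0, "y": 0, "z": -2, "ax": 0, "ay": 0, "az": -7, "claw": 4},
  {"x": 0, "y": 0, "z": -2, "ax": 0, "ay": 0, "az": -7, "claw": 4},
  {"x": 0, "y": 0, "z": -2, "ax": 0, "ay": 0, "az": -7, "claw": 4},
  {"x": 0, "y": 0, "z": -2, "ax": 0, "ay": 0, "az": -7, "claw": 4},
  {"x": 0, "y": 0, "z": -2, "ax": 0, "ay": 0, "az": -7, "claw": 4},
])

```text
time_s: 0.87
eef_pos: [189.9, -673.5, 338.7]
orientation: [[0.308, 0.952, -0.0], [0.952, -0.308, 0.0], [0.0, -0.0, -1.0]]
ft_force: [-0.2, -0.1, 0.6]
opening: 41.5
```

Emit:
drive_tool([
  {"x": 0, "y": 0, "z": 0, "ax": 0, "ay": 0, "az": -2.2, "claw": 4},
  {"x": 2.8, "y": 1, "z": 0, "ax": 0, "ay": 0, "az": 0, "claw": 4},
  {"x": 2.8, "y": 1, "z": 0, "ax": 0, "ay": 0, "az": 0, "claw": 4},
  {"x": 2.8, "y": 1, "z": 0, "ax": 0, "ay": 0, "az": 0, "claw": 4},
  {"x": 2.8, "y": 1, "z": 0, "ax": 0, "ay": 0, "az": 0, "claw": 4},
  {"x": 2.8, "y": 1, "z": 0, "ax": 0, "ay": 0, "az": 0, "claw": 4},
  {"x": 2.8, "y": 1, "z": 0, "ax": 0, "ay": 0, "az": 0, "claw": 4},
  {"x": 2.8, "y": 1, "z": 0, "ax": 0, "ay": 0, "az": 0, "claw": 4},
])

```text
time_s: 1.53
eef_pos: [312.0, -503.4, 337.7]
orientation: [[0.277, 0.961, -0.0], [0.961, -0.277, 0.0], [0.0, -0.0, -1.0]]
ft_force: [-0.1, -0.4, -0.8]
opening: 39.8
```

Emit:
drive_tool([
  {"x": 2.8, "y": 1, "z": 0, "ax": 0, "ay": 0, "az": 0, "claw": 4},
  {"x": 2.8, "y": 1, "z": 0, "ax": 0, "ay": 0, "az": 0, "claw": 4},
  {"x": 2.8, "y": 1, "z": 0, "ax": 0, "ay": 0, "az": 0, "claw": 4},
  {"x": 2.8, "y": 1, "z": 0, "ax": 0, "ay": 0, "az": 0, "claw": 4},
  {"x": 2.8, "y": 1, "z": 0, "ax": 0, "ay": 0, "az": 0, "claw": 4},
  {"x": 2.8, "y": 1, "z": 0, "ax": 0, "ay": 0, "az": 0, "claw": 4},
  {"x": 2.8, "y": 1, "z": 0, "ax": 0, "ay": 0, "az": 0, "claw": 4},
  {"x": 2.8, "y": 1, "z": 0, "ax": 0, "ay": 0, "az": 0, "claw": 4},
])

```text
time_s: 2.2
eef_pos: [450.8, -310.3, 337.8]
orientation: [[0.277, 0.961, 0.0], [0.961, -0.277, -0.0], [-0.0, 0.0, -1.0]]
ft_force: [0.3, -0.3, 0.4]
opening: 40.0
```

Emit:
drive_tool([
  {"x": 2.8, "y": 1, "z": 0, "ax": 0, "ay": 0, "az": 0, "claw": 4},
  {"x": 2.8, "y": 1, "z": 0, "ax": 0, "ay": 0, "az": 0, "claw": 4},
  {"x": 2.8, "y": 1, "z": 0, "ax": 0, "ay": 0, "az": 0, "claw": 4},
  {"x": 2.8, "y": 1, "z": 0, "ax": 0, "ay": 0, "az": 0, "claw": 4},
  {"x": 2.8, "y": 1, "z": 0, "ax": 0, "ay": 0, "az": 0, "claw": 4},
  {"x": 2.8, "y": 1, "z": 0, "ax": 0, "ay": 0, "az": 0, "claw": 4},
  {"x": 2.8, "y": 1, "z": 0, "ax": 0, "ay": 0, "az": 0, "claw": 4},
  {"x": 2.8, "y": 1, "z": 0, "ax": 0, "ay": 0, "az": 0, "claw": 4},
])

```text
time_s: 2.87
eef_pos: [589.7, -117.1, 337.8]
orientation: [[0.276, 0.961, -0.0], [0.961, -0.276, 0.0], [0.0, -0.0, -1.0]]
ft_force: [0.3, -0.6, 0.2]
opening: 40.0
```

Emit:
drive_tool([
  {"x": 0, "y": 0, "z": 2.8, "ax": 0, "ay": 0, "az": 0, "claw": 4},
  {"x": 0, "y": 0, "z": 2.8, "ax": 0, "ay": 0, "az": 0, "claw": 4},
  {"x": 0, "y": 0, "z": 2.8, "ax": 0, "ay": 0, "az": 0, "claw": 4},
  {"x": 0, "y": 0, "z": 2.8, "ax": 0, "ay": 0, "az": 0, "claw": 4},
  {"x": 0, "y": 0, "z": 2.8, "ax": 0, "ay": 0, "az": 0, "claw": 4},
  {"x": 0, "y": 0, "z": 2.8, "ax": 0, "ay": 0, "az": 0, "claw": 4},
  {"x": 0, "y": 0, "z": 2.2, "ax": 0, "ay": 0, "az": 0, "claw": 4},
  {"x": 0, "y": 0, "z": 0, "ax": 0, "ay": 0, "az": 0, "claw": 4},
])

```text
time_s: 3.53
eef_pos: [586.3, -117.8, 143.4]
orientation: [[0.277, 0.961, -0.006], [0.961, -0.277, 0.002], [-0.0, -0.006, -1.0]]
ft_force: [-2.0, 0.8, -0.5]
opening: 39.8
```

```bash
python3 - <<'E'
from h import *
print(readout.read_state()['eef_pos'])
c=cam('top'); save(c,'t1.png',(230,180,390,300),5)
c=cam('side'); save(c,'s1.png',(250,190,410,310),5)
E
```

```text
[ 586.30564331 -117.83368693  143.42028571]
```

View pics/s1.png

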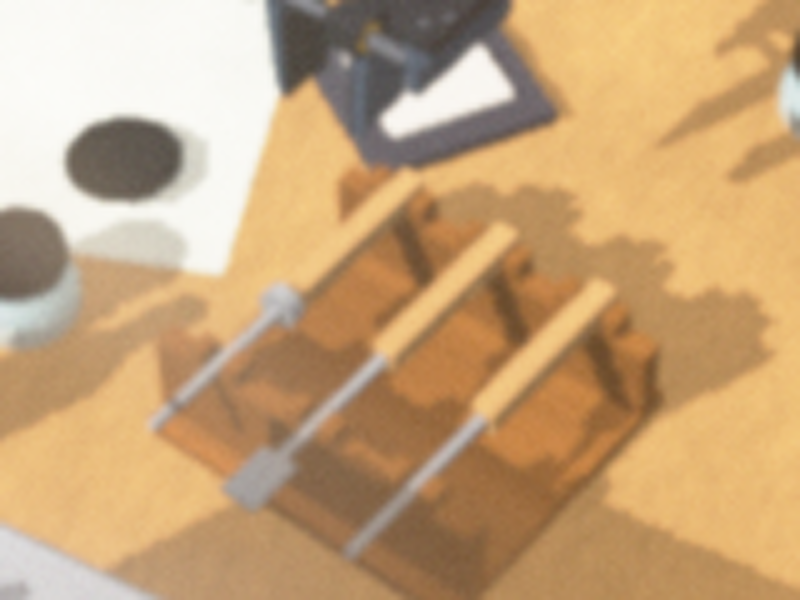

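The view shows the gripper above the gauge rod's handle. The collar is at crop (280,304) and the handle's far end at (410,178). Nothing has been disturbed, so I'm descending.

Emit:
drive_tool([
  {"x": 0.3, "y": 0, "z": 1.6, "ax": 0, "ay": 0, "az": 0, "claw": 4},
  {"x": 0.3, "y": 0, "z": 1.6, "ax": 0, "ay": 0, "az": 0, "claw": 4},
  {"x": 0, "y": 0, "z": 1.6, "ax": 0, "ay": 0, "az": 0, "claw": 4},
  {"x": 0, "y": 0, "z": 1.6, "ax": 0, "ay": 0, "az": 0, "claw": 4},
  {"x": 0, "y": 0, "z": 1.4, "ax": 0, "ay": 0, "az": 0, "claw": 4},
  {"x": 0, "y": 0, "z": 1.1, "ax": 0, "ay": 0, "az": 0, "claw": 4},
  {"x": 0, "y": 0, "z": 0, "ax": 0, "ay": 0, "az": 0, "claw": 4},
  {"x": 0, "y": 0, "z": 0, "ax": 0, "ay": 0, "az": 0, "claw": 4},
])

```text
time_s: 4.3
eef_pos: [591.0, -112.8, 59.2]
orientation: [[0.277, 0.961, 0.0], [0.961, -0.277, 0.0], [0.0, -0.0, -1.0]]
ft_force: [0.3, -0.2, -0.3]
opening: 40.0
```

Emit:
drive_tool([
  {"x": 0, "y": 0, "z": 0, "ax": 0, "ay": 0, "az": 0, "claw": 0.5},
  {"x": 0, "y": 0, "z": 0, "ax": 0, "ay": 0, "az": 0, "claw": 0.5},
  {"x": 0, "y": 0, "z": 0, "ax": 0, "ay": 0, "az": 0, "claw": 0.5},
  {"x": 0, "y": 0, "z": 0, "ax": 0, "ay": 0, "az": 0, "claw": 0.5},
  {"x": 0, "y": 0, "z": 0, "ax": 0, "ay": 0, "az": 0, "claw": 0.5},
  {"x": 0, "y": 0, "z": 0, "ax": 0, "ay": 0, "az": 0, "claw": 0.5},
], newtons=40)

```text
time_s: 4.8
eef_pos: [590.8, -112.7, 59.0]
orientation: [[0.277, 0.961, 0.0], [0.961, -0.277, -0.0], [0.0, 0.0, -1.0]]
ft_force: [-0.5, 0.5, 0.1]
opening: 5.5
```

```bash
python3 - <<'E'
from h import *
s=readout.read_state();print(s['eef_pos'],s['opening'])
c=cam('side'); print('side',proj(c,[s['eef_pos'],[584.5,-124.7,70]])); save(c,'s2.png',(250,190,410,310),5)
a=c['frame'][190:310,250:410]
t=cam('top'); print('top',proj(t,[s['eef_pos'],[584.5,-124.7,70]]))
b=t['frame'][180:300,230:390]
cv2.imwrite('pics/st2.png',cv2.resize(np.vstack([a,b])[:,:,::-1],None,fx=2.5,fy=2.5,interpolation=cv2.INTER_CUBIC))
E
```

```text
[ 590.81446534 -112.7124019    59.00626687] 5.514074925740827
side [[315.98640848 240.86979416]
 [319.76672916 235.80219981]]
top [[333.59602363 223.43828411]
 [337.84560667 225.25117871]]
```

View pics/st2.png

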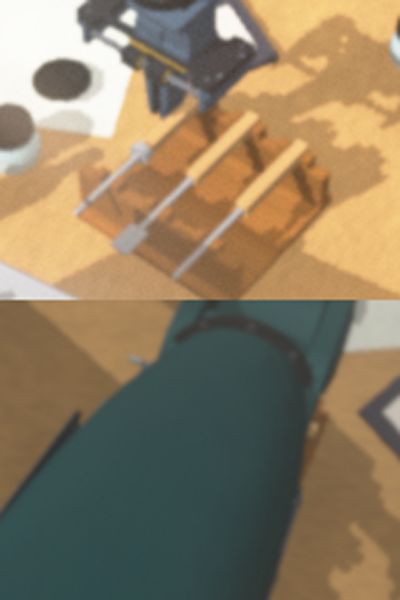

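Emit:
drive_tool([
  {"x": 0, "y": 0, "z": 0, "ax": 0, "ay": 0, "az": 0, "claw": 0.5},
  {"x": 0, "y": 0, "z": 0, "ax": 0, "ay": 0, "az": 0, "claw": 0.5},
  {"x": 0, "y": 0, "z": 0, "ax": 0, "ay": 0, "az": 0, "claw": 0.5},
  {"x": 0, "y": 0, "z": 0, "ax": 0, "ay": 0, "az": 0, "claw": 0.5},
])

```text
time_s: 5.23
eef_pos: [590.7, -112.7, 58.8]
orientation: [[0.277, 0.961, -0.0], [0.961, -0.277, 0.0], [0.0, -0.0, -1.0]]
ft_force: [-1.1, 0.2, 0.8]
opening: 5.2
```

```bash
python3 - <<'E'
from h import *
s=readout.read_state();print(s['eef_pos'],s['opening'],s['q'],s['dq'],s['joint_torque'])
p=np.array(s['eef_pos']);R=np.array(s['orientation'])
c=cam('side'); x0,y0=265,170
im=cv2.resize(c['frame'][y0:y0+120,x0:x0+120,::-1],None,fx=5,fy=5,interpolation=cv2.INTER_CUBIC)
for o,col in (((0,0,0),(0,0,255)),((0,0,-80),(0,255,255)),((0,0,-19),(255,0,255))):
    q=proj(c,p+R@o)[0]; print(o,q); cv2.circle(im,tuple(int(v) for v in ((q-[x0,y0]+.5)*5)),4,col,-1)
cv2.imwrite('pics/s3.png',im)
E
```

```text
[ 590.7368409  -112.71357487   58.82510148] 5.166838919077303 [-1.30228565e+01  2.25446647e+01  1.13448443e+02  5.06590821e-04
  4.40098642e+01  3.02928320e+00] [ 0.02583521 -0.13962563  0.00281236 -0.01983583 -0.09336442  0.01622235] [-1.38771466e-03 -6.82715249e+01 -3.41692650e+01  5.49629680e-02
  3.26663337e-02 -6.24785685e-05]
(0, 0, 0) [316.01418277 240.92124364]
(0, 0, -80) [315.34063769 220.86577762]
(0, 0, -19) [315.85904208 236.30035533]
```

View pics/s3.png

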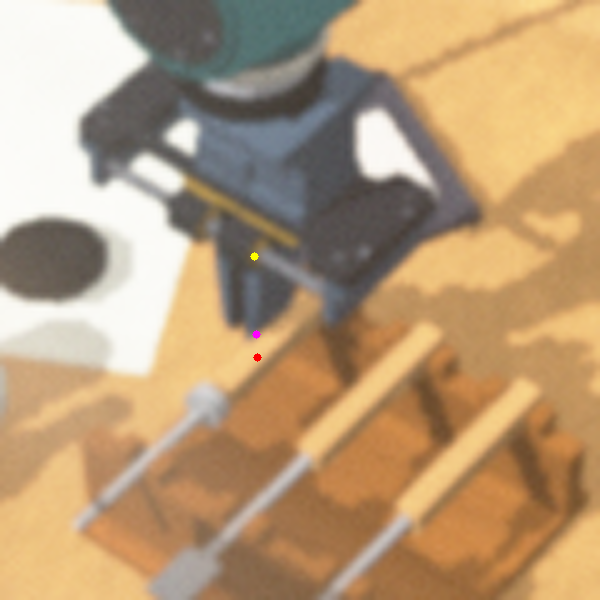

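```bash
python3 - <<'E'
from h import *
c=cam('side')
f=(265+240/5-.4,170+330/5-.4)
ax=np.array([.2756,.9613]);lat=np.array([.9613,-.2756]);h0=np.array([584.5,-124.7])
for z in(59,70,80,90):
    p=onz(c,f,z);print(z,p[:2],'along',(p[:2]-h0)@ax,'lat',(p[:2]-h0)@lat)
# handle top-left edge points in s3
for q in((207,405),(230,380),(320,305)):
    p=onz(c,(265+q[0]/5-.4,170+q[1]/5-.4),72);print('rod',p,(p[:2]-h0)@ax,(p[:2]-h0)@lat)
E
```

```text
59 [ 607.04230662 -126.8704102 ] along 4.126244375197992 lat 22.26808440401923
70 [ 602.87383305 -118.01387747] along 11.491197976080247 lat 15.820070345010029
80 [ 599.08431163 -109.96248408] along 18.18661034051874 lat 9.958239382274403
90 [ 595.29479021 -101.91109069] along 24.882022704957233 lat 4.0964084195387755
rod [597.10113877 -60.85445892  72.        ] 64.8475924908197 -5.482356419112659
rod [592.79227451 -81.5184164   72.        ] 43.79580717051057 -3.929480958450775
rod [ 568.81180446 -149.74503373   72.        ] -28.399457611882937 -8.178651080896781
```

```bash
python3 - <<'E'
from h import *
c=cam('side'); np.save('sA.npy',c['frame'])
a=c['frame'][222:246,304:332].astype(int)
b=np.load('side0.npy')[222:246,304:332].astype(int)
d=abs(a-b).max(2)
print('cols 304..; value = max-channel diff/10 vs. start')
for i,r in enumerate(d): print(222+i,''.join('%3d'%(v//10) for v in r))
E
```

```text
cols 304..; value = max-channel diff/10 vs. start
222   1  1  1  1  7 12 13 14 14 15 13 12 11 11 10  9  8  8  5  3  1  1  2  3  2  2  2  2
223   1  0  1  1  6 11 13 14 14 14 14 13 13 13 12 10  8  6  5  4  2  3  4  4  4  5  7  7
224   1  1  1  1  5 10 13 14 15 14 14 14 14 14 13 11  9  7  6  5  5  5  5  5  6  8 12 13
225   1  1  1  0  4 10 13 14 15 14 13 12 13 13 12 10 10  9  7  6  6  6  5  5  6 10 13 15
226   1  1  1  0  3  9 13 14 15 14 13 12 13 12 10 10  9 10  9  7  4  6  6  5  8 10 13 14
227   1  1  1  1  2  9 13 15 15 14 13 12 12 12  9  8  9  9  9  6  4  3  5  7  9 10 12 13
228   1  1  1  0  1  8 12 14 15 14 13 12 12 11  8  8  8  8  8  5  2  2  5  7  8 10 12 11
229   1  1  1  1  1  8 12 15 15 14 13 12 12 11  8  7  7  8  7  6  3  2  3  5  6  9 10  9
230   1  1  1  1  0  6 12 14 15 14 13 13 13 12  9  7  7  8  8  7  3  3  3  4  4  6  6  6
231   1  1  1  0  0  6 12 15 15 14 13 13 13 12  8  7  8  8  8  5  4  3  3  3  3  3  4  4
232   1  1  1  1  1  5 11 14 15 14 13 13 13 13  9  8  9  8  6  4  3  3  3  2  1  2  4  4
233   1  1  1  1  0  3 10 14 14 14 13 13 13 12 10  9  8  6  4  3  3  2 
[... 385 characters left out ...]
 1  1  1  1  1  1  1  0  1  0  0  1  1  1  1  1  1  0  0  0  1  1  0  0  0  0
239   1  1  1  1  1  1  1  1  1  0  0  0  1  1  1  1  1  0  1  1  1  1  1  1  1  1  0  0
240   1  1  1  1  1  1  1  1  2  1  1  1  1  1  1  1  1  0  0  0  0  1  1  1  1  1  0  0
241   1  1  1  1  1  1  1  1  1  1  1  1  1  1  1  1  1  1  1  1  1  1  1  1  0  1  0  0
242   1  1  1  1  1  1  1  1  1  1  1  1  1  1  0  1  1  1  1  1  1  1  1  1  1  1  1  1
243   1  1  1  1  1  1  1  1  1  1  1  1  1  0  0  1  1  1  1  1  1  1  1  1  1  1  1  1
244   1  1  1  1  1  1  1  1  1  1  1  1  1  1  0  1  1  1  1  1  1  1  1  1  1  1  1  0
245   1  1  1  1  1  1  1  1  1  1  1  0  0  0  1  1  1  1  1  1  1  1  1  1  1  1  1  1
```

Emit:
drive_tool([
  {"x": 0, "y": 0, "z": -1.2, "ax": 0, "ay": 0, "az": 0, "claw": 0},
  {"x": 0, "y": 0, "z": -1.2, "ax": 0, "ay": 0, "az": 0, "claw": 0},
  {"x": 0, "y": 0, "z": -1.2, "ax": 0, "ay": 0, "az": 0, "claw": 0},
  {"x": 0, "y": 0, "z": -1.2, "ax": 0, "ay": 0, "az": 0, "claw": 0},
  {"x": 0, "y": 0, "z": -1.2, "ax": 0, "ay": 0, "az": 0, "claw": 0},
  {"x": 0, "y": 0, "z": 0, "ax": 0, "ay": 0, "az": 0, "claw": 0},
  {"x": 0, "y": 0, "z": 0, "ax": 0, "ay": 0, "az": 0, "claw": 0},
])

```text
time_s: 5.97
eef_pos: [591.3, -112.9, 119.9]
orientation: [[0.277, 0.961, 0.002], [0.961, -0.277, -0.0], [0.0, 0.002, -1.0]]
ft_force: [-1.2, 0.4, -0.1]
opening: 0.4
```

```bash
python3 - <<'E'
from h import *
s=readout.read_state();p=np.array(s['eef_pos']);R=np.array(s['orientation']);print(p,s['opening'])
c=cam('side'); x0,y0=280,190
im=cv2.resize(c['frame'][y0:y0+80,x0:x0+100,::-1],None,fx=8,fy=8,interpolation=cv2.INTER_CUBIC)
for o,col in (((0,0,0),(0,0,255)),((16,14,0),(0,255,255)),((16,-14,0),(255,0,255)),((-16,-14,0),(0,255,0))):
    q=proj(c,p+R@o)[0]; print(o,q); cv2.circle(im,tuple(int(v) for v in ((q-[x0,y0]+.5)*8)),4,col,-1)
cv2.imwrite('pics/s4.png',im)
E
```

```text
[ 591.31183954 -112.87039315  119.93476511] 0.38393488981379387
(0, 0, 0) [315.32944645 225.64619861]
(16, 14, 0) [307.39646013 226.73064443]
(16, -14, 0) [315.58648186 231.6112454 ]
(-16, -14, 0) [323.23898462 224.5647461 ]
```

View pics/s4.png

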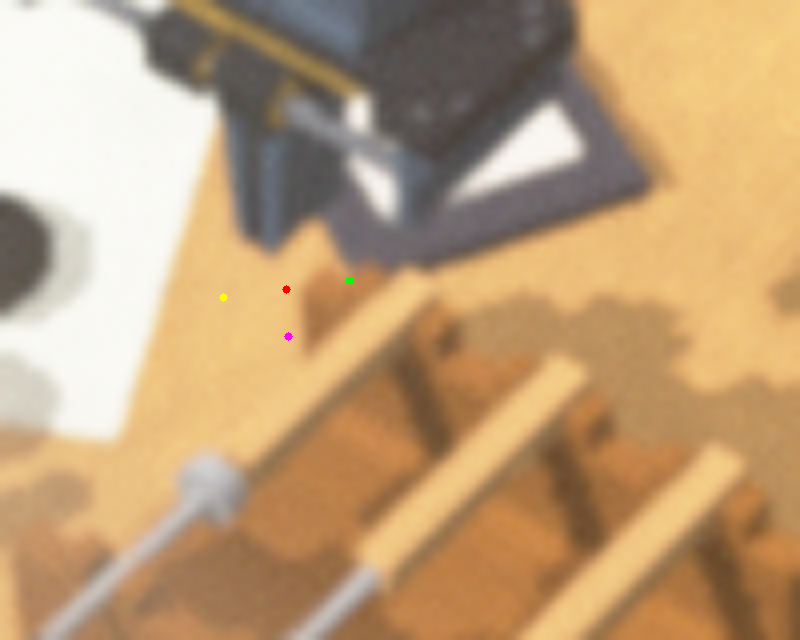

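The fingertips appear about 9 px, or roughly 34 mm, higher than the state's TCP says. The open fingers passed stated z=59 without contact and then closed on nothing. So I'll trust the cameras: the real tips are about 34 mm above the stated z. I'll reopen and go lower in small steps, watching the force.

Emit:
drive_tool([
  {"x": 0, "y": 0, "z": 0, "ax": 0, "ay": 0, "az": 0, "claw": 4},
  {"x": 0, "y": 0, "z": 0, "ax": 0, "ay": 0, "az": 0, "claw": 4},
  {"x": 0, "y": -0.3, "z": 0, "ax": 0, "ay": 0, "az": 0, "claw": 4},
  {"x": 0, "y": 0, "z": 1.5, "ax": 0, "ay": 0, "az": 0, "claw": 4},
  {"x": 0, "y": 0, "z": 1.5, "ax": 0, "ay": 0, "az": 0, "claw": 4},
  {"x": 0, "y": 0, "z": 1.5, "ax": 0, "ay": 0, "az": 0, "claw": 4},
  {"x": 0, "y": 0, "z": 1.5, "ax": 0, "ay": 0, "az": 0, "claw": 4},
  {"x": 0, "y": 0, "z": 0.3, "ax": 0, "ay": 0, "az": 0, "claw": 4},
])

```text
time_s: 6.68
eef_pos: [586.0, -111.5, 53.3]
orientation: [[0.277, 0.961, -0.004], [0.961, -0.277, 0.001], [-0.0, -0.004, -1.0]]
ft_force: [-0.7, 0.5, -0.4]
opening: 40.0
```

Emit:
drive_tool([
  {"x": 0, "y": 0, "z": 0.4, "ax": 0, "ay": 0, "az": 0, "claw": 4},
  {"x": 0, "y": 0, "z": 0.4, "ax": 0, "ay": 0, "az": 0, "claw": 4},
  {"x": 0, "y": 0, "z": 0.4, "ax": 0, "ay": 0, "az": 0, "claw": 4},
])

```text
time_s: 6.93
eef_pos: [588.3, -112.0, 44.2]
orientation: [[0.277, 0.961, 0.001], [0.961, -0.276, -0.0], [0.0, 0.001, -1.0]]
ft_force: [-0.3, -0.8, -0.6]
opening: 40.0
```

Emit:
drive_tool([
  {"x": 0, "y": 0, "z": 0.4, "ax": 0, "ay": 0, "az": 0, "claw": 4},
  {"x": 0, "y": 0, "z": 0.4, "ax": 0, "ay": 0, "az": 0, "claw": 4},
  {"x": 0, "y": 0, "z": 0.4, "ax": 0, "ay": 0, "az": 0, "claw": 4},
])

```text
time_s: 7.18
eef_pos: [588.0, -111.9, 31.8]
orientation: [[0.277, 0.961, 0.0], [0.961, -0.277, -0.0], [0.0, 0.0, -1.0]]
ft_force: [0.1, 0.4, -0.1]
opening: 39.7
```

Emit:
drive_tool([
  {"x": 0, "y": 0, "z": 0.4, "ax": 0, "ay": 0, "az": 0, "claw": 4},
  {"x": 0, "y": 0, "z": 0.4, "ax": 0, "ay": 0, "az": 0, "claw": 4},
  {"x": 0, "y": 0, "z": 0.4, "ax": 0, "ay": 0, "az": 0, "claw": 4},
  {"x": 0, "y": 0, "z": 0, "ax": 0, "ay": 0, "az": 0, "claw": 4},
])

```text
time_s: 7.52
eef_pos: [587.4, -111.8, 19.0]
orientation: [[0.277, 0.961, -0.001], [0.961, -0.277, 0.0], [-0.0, -0.001, -1.0]]
ft_force: [0.1, 0.3, 0.4]
opening: 39.9
```

```bash
python3 - <<'E'
from h import *
s=readout.read_state();p=np.array(s['eef_pos']);R=np.array(s['orientation']);print(p,s['opening'],s['ft_force'])
c=cam('side'); x0,y0=280,190
im=cv2.resize(c['frame'][y0:y0+80,x0:x0+100,::-1],None,fx=8,fy=8,interpolation=cv2.INTER_CUBIC)
for o,col in (((0,0,0),(0,0,255)),((0,0,-34),(0,255,255))):
    q=proj(c,p+R@o)[0]; cv2.circle(im,tuple(int(v) for v in ((q-[x0,y0]+.5)*8)),3,col,-1)
cv2.imwrite('pics/s5.png',im)
E
```

```text
[ 587.42897103 -111.78106902   19.01227408] 39.850434946468596 [0.12493648 0.25660922 0.40728051]
```

View pics/s5.png

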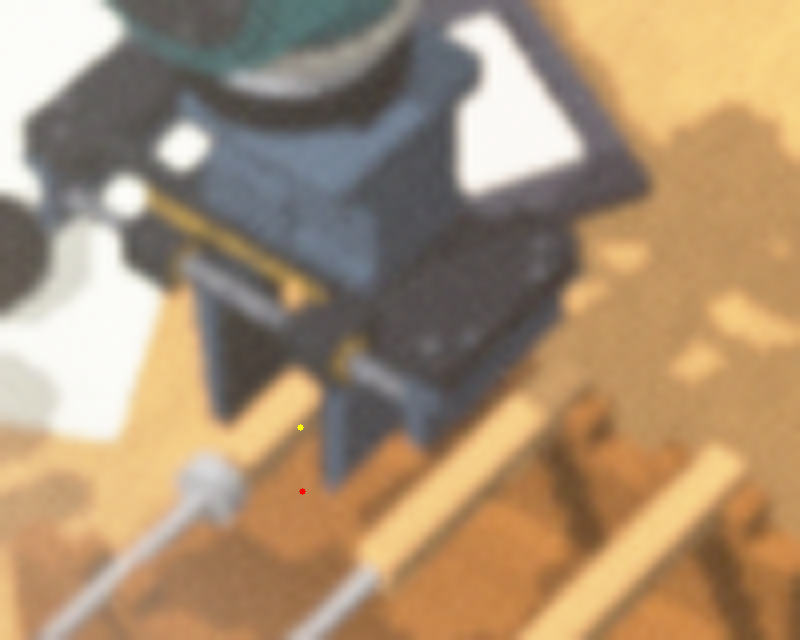

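The fingers now straddle the gauge handle, with tips at crop (220,420) and (330,488) and the handle between them. Closing.

Emit:
drive_tool([
  {"x": 0, "y": 0, "z": 0, "ax": 0, "ay": 0, "az": 0, "claw": 0.5},
  {"x": 0, "y": 0, "z": 0, "ax": 0, "ay": 0, "az": 0, "claw": 0.5},
  {"x": 0, "y": 0, "z": 0, "ax": 0, "ay": 0, "az": 0, "claw": 0.5},
  {"x": 0, "y": 0, "z": 0, "ax": 0, "ay": 0, "az": 0, "claw": 0.5},
  {"x": 0, "y": 0, "z": 0, "ax": 0, "ay": 0, "az": 0, "claw": 0.5},
  {"x": 0, "y": 0, "z": 0, "ax": 0, "ay": 0, "az": 0, "claw": 0.5},
], newtons=40)

```text
time_s: 8.07
eef_pos: [587.9, -111.9, 20.0]
orientation: [[0.277, 0.961, 0.0], [0.961, -0.277, -0.0], [0.0, 0.0, -1.0]]
ft_force: [-0.7, 0.3, 1.2]
opening: 15.8
```

```bash
python3 - <<'E'
from h import *
c=cam('side')
s=readout.read_state();p=np.array(s['eef_pos']);R=np.array(s['orientation'])
f=(320.9,250.6); o,d=ray(c,f)
for x in(10,16):
  for y in (-20,-27):
    q=p+R@[x,y,0]; t=((q-o)[:2]@d[:2])/(d[:2]@d[:2]); e=o+t*d; print(x,y,e-q)
E
```

```text
10 -20 [-1.4803792  -0.65922772 23.90238548]
10 -27 [ 3.41336531  1.52000585 29.24925788]
16 -20 [-5.00848688 -2.2303295  29.34927972]
16 -27 [-0.11474237 -0.05109593 34.69615212]
```

Gripped: the opening is 15.8 mm against a 16 mm handle. Because the rod lay at 70 mm, axis height = stated z + 50. Now I'll lift, turn to the kiln's yaw and go in front of the port.

Emit:
drive_tool([
  {"x": 0, "y": 0, "z": -0.5, "ax": 0, "ay": 0, "az": 0, "claw": 0.5},
  {"x": 0, "y": 0, "z": -1, "ax": 0, "ay": 0, "az": 0, "claw": 0.5},
  {"x": 0, "y": 0, "z": -1.1, "ax": 0, "ay": 0, "az": 0, "claw": 0.5},
  {"x": 0, "y": 0, "z": -1.1, "ax": 0, "ay": 0, "az": 0, "claw": 0.5},
  {"x": 0, "y": 0, "z": -1.1, "ax": 0, "ay": 0, "az": 0, "claw": 0.5},
  {"x": 0, "y": 0, "z": -1.1, "ax": 0, "ay": 0, "az": 0, "claw": 0.5},
  {"x": 0, "y": 0, "z": -1.1, "ax": 0, "ay": 0, "az": 0, "claw": 0.5},
  {"x": 0, "y": 0, "z": 0, "ax": 0, "ay": 0, "az": 0, "claw": 0.5},
])

```text
time_s: 8.78
eef_pos: [589.2, -112.2, 92.6]
orientation: [[0.277, 0.961, 0.003], [0.961, -0.277, -0.001], [0.0, 0.003, -1.0]]
ft_force: [0.0, 0.6, -1.6]
opening: 16.1
```

Emit:
drive_tool([
  {"x": 0, "y": 0, "z": 0, "ax": 0, "ay": 0, "az": -5, "claw": 0.5},
  {"x": 0, "y": 0, "z": 0, "ax": 0, "ay": 0, "az": -4.3, "claw": 0.5},
  {"x": 2, "y": -0.7, "z": 0, "ax": 0, "ay": 0, "az": 0, "claw": 0.5},
  {"x": 2, "y": -0.7, "z": 0, "ax": 0, "ay": 0, "az": 0, "claw": 0.5},
  {"x": 2, "y": -0.7, "z": 0, "ax": 0, "ay": 0, "az": 0, "claw": 0.5},
  {"x": 2, "y": -0.7, "z": 0, "ax": 0, "ay": 0, "az": 0, "claw": 0.5},
  {"x": 1, "y": -0.7, "z": 0, "ax": 0, "ay": 0, "az": 0, "claw": 0.5},
  {"x": 0, "y": 0, "z": 0, "ax": 0, "ay": 0, "az": 0, "claw": 0.5},
])

```text
time_s: 9.45
eef_pos: [562.4, -16.8, 89.5]
orientation: [[0.116, 0.993, -0.001], [0.993, -0.116, 0.0], [0.0, -0.001, -1.0]]
ft_force: [-0.2, -0.5, -1.0]
opening: 15.8
```

```bash
python3 - <<'E'
from h import *
s=readout.read_state();print(s['eef_pos'],s['opening'],s['ft_force'])
c=cam('top'); save(c,'t6.png',(180,170,280,245),8); np.save('t6.npy',c['frame'])
E
```

```text
[562.42758979 -16.8282862   89.54802455] 15.772844929664634 [-0.20433682 -0.51056686 -0.97451866]
```

View pics/t6.png

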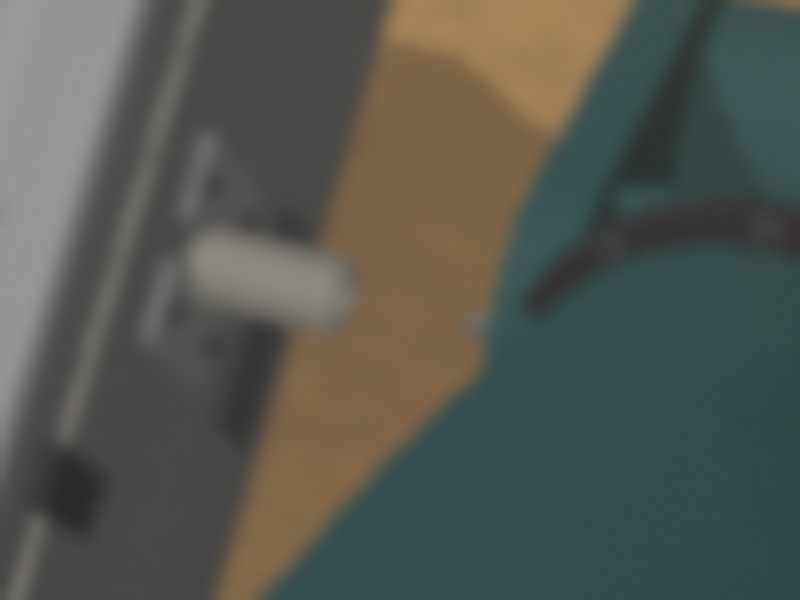

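The tip shows at crop (470,322). The tube runs from about (200,258) to its mouth at about (342,294), so they are nearly aligned. Next I'll measure the tip and the tube axis more exactly by mask.

```bash
python3 - <<'E'
from h import *
f=np.load('t6.npy'); c=cam('top'); x0,y0,S=180,170,8
im=cv2.resize(f[y0:y0+75,x0:x0+100],None,fx=S,fy=S,interpolation=cv2.INTER_CUBIC)
hsv=cv2.cvtColor(im,cv2.COLOR_RGB2HSV)
m=((hsv[:,:,2]>115)&(hsv[:,:,1]<70)).astype(np.uint8)
m[:, :215]=0; m[:210]=0;m[345:]=0; m[:,400:]=0
n,l,st,ce=cv2.connectedComponentsWithStats(m); k=1+st[1:,4].argmax(); print(st[k],ce[k])
cols=np.arange(235,320,4); ys=[np.flatnonzero(l[:,x]==k) for x in cols]
mid=[(y[0]+y[-1])/2 for y in ys]; print([len(y) for y in ys]); a=np.polyfit(cols,mid,1); print('axis',a, 'y@342',np.polyval(a,342),'y@470',np.polyval(a,470))
W=lambda u,v:onz(c,(x0+(u+.5)/S-.5,y0+(v+.5)/S-.5),140)
A=W(235,np.polyval(a,235));B=W(342,np.polyval(a,342));d=A-B;print(A,B,'yaw',np.degrees(np.arctan2(d[1],d[0])))
# tip: bluish/grey vs wood: saturation low
t=((hsv[:,:,1]<90)).astype(np.uint8);t[:295]=0;t[350:]=0;t[:,:440]=0;t[:,484:]=0
yy,xx=np.nonzero(t);print('tip',len(xx),xx.min(),xx.max(),yy.mean(),yy.min(),yy.max())
T=W(xx.min(),np.median(yy));print(T)
yaw=np.radians(83.3);u=np.array([np.cos(yaw),np.sin(yaw)]);v=np.array([u[1],-u[0]]);e=(B-T)[:2];print('ahead',e@u,'tool y',e@v, 'front-plane yaw check')
# kiln front edge: boundary grey/wood
E
```

```text
[ 215  234  144  100 8701] [282.99666705 280.82576715]
[62, 61, 61, 62, 63, 63, 62, 63, 63, 62, 62, 62, 63, 64, 64, 64, 64, 65, 68, 76, 77, 77]
axis [  0.3013834  196.83498024] y@342 299.90810276679827 y@470 338.48517786561257
[590.79847665 211.37480839 140.        ] [583.87412604 175.15421533 140.        ] yaw 79.17725512457488
tip 750 460 483 326.1426666666667 305 349
[579.39053614 135.97821031 140.        ]
ahead 39.431562089044334 tool y -0.11772349192265269 front-plane yaw check
```

```bash
python3 - <<'E'
from h import *
f=np.load('t6.npy'); g=np.load('top0.npy'); c=cam('top'); x0,y0,S=180,170,8
up=lambda f:cv2.resize(f[y0:y0+75,x0:x0+100],None,fx=S,fy=S,interpolation=cv2.INTER_CUBIC)
W=lambda u,v:onz(c,(x0+(u+.5)/S-.5,y0+(v+.5)/S-.5),140)
for nm,h in(('t6',f),('t0',g)):
  hsv=cv2.cvtColor(up(h),cv2.COLOR_RGB2HSV)
  for th in(110,120,130):
    m=((hsv[:,:,2]>th)&(hsv[:,:,1]<60)); cols=np.arange(240,312,3)
    R=[]
    for x in cols:
        y=np.flatnonzero(m[200:350,x])+200; R.append((y[0],y[-1]))
    R=np.array(R);a=np.polyfit(cols,R.mean(1),1);w=np.diff(R).ravel()
    A=W(220,np.polyval(a,220));B=W(342,np.polyval(a,342));d=A-B;print(nm,th,w.min(),w.max(),a,A[:2],B[:2],np.degrees(np.arctan2(d[1],d[0])),'y@470',np.polyval(a,470))
d=abs(up(f).astype(int)-up(g)).max(2)
for x in range(452,488,4): print(x,' '.join('%3d'%v for v in d[296:352:4,x]))
E
```

```text
t6 110 65 76 [  0.29876812 197.80065217] [591.64443121 216.45262415] [583.85073415 175.1504895 ] 79.31396042558032 y@470 338.2216666666666
t6 120 54 57 [  0.26173913 206.56927536] [591.4391054  216.41829803] [585.12997941 175.35426892] 81.26531055475202 y@470 329.58666666666664
t6 130 40 42 [  0.25942029 205.9557971 ] [591.8098848  216.48028549] [585.59204554 175.42788593] 81.38738244345521 y@470 327.8833333333333
t0 110 58 63 [  0.26369565 206.46971014] [591.32993325 216.40004732] [584.9428907  175.32446342] 81.1615803973381 y@470 330.40666666666664
t0 120 44 47 [  0.26028986 206.05043478] [591.71552308 216.46450953] [585.46324925 175.40736531] 81.34139217951383 y@470 328.38666666666666
t0 130 13 19 [  0.26695652 202.72043478] [592.33048989 216.56732862] [585.80822798 175.46233049] 80.98386044442474 y@470 328.18999999999994
452   6   6   6   6   7   7   6   5   5   5   6   5   5   5
456   7   6   6   6   7   9   9   8   7   7   7   6   5   6
460   7   6   6   7  10  13  14  14  12  10   9   7   6   6
464   6   5   7  10  13  17  19  19  17  14  12   9   6   6
468   6   5   8  12  17  21  24  25  23  19  14  10   6   5
472   7   6   8  14  18  24  29  30  28  21  15  10   7   6
476   6   7  10  14  20  26  31  32  28  22  17  13  11   8
480   5   7  10  15  21  25  30  30  28  23  23  22  20  19
484   6   8  11  16  20  24  27  28  29  32  33  33  33  32
```

Emit:
drive_tool([
  {"x": 0, "y": -0.24, "z": 0, "ax": 0, "ay": 0, "az": 1, "claw": 0.5},
  {"x": 0.8, "y": -0.24, "z": 0, "ax": 0, "ay": 0, "az": 0, "claw": 0.5},
  {"x": 0.8, "y": 0, "z": 0, "ax": 0, "ay": 0, "az": 0, "claw": 0.5},
  {"x": 0.8, "y": 0, "z": 0, "ax": 0, "ay": 0, "az": 0, "claw": 0.5},
  {"x": 0.4, "y": 0, "z": 0, "ax": 0, "ay": 0, "az": 0, "claw": 0.5},
  {"x": 0, "y": 0, "z": 0, "ax": 0, "ay": 0, "az": 0, "claw": 0.5},
  {"x": 0, "y": 0, "z": 0, "ax": 0, "ay": 0, "az": 0, "claw": 0.5},
])

```text
time_s: 10.18
eef_pos: [562.8, 10.3, 89.8]
orientation: [[0.134, 0.991, 0.0], [0.991, -0.134, -0.0], [-0.0, 0.0, -1.0]]
ft_force: [0.1, -0.3, -0.8]
opening: 15.8
```

```bash
python3 - <<'E'
from h import *
s=readout.read_state();print(s['eef_pos'],s['orientation'],s['ft_force'])
c=cam('top'); f=c['frame']; np.save('t7.npy',f); save(c,'t7.png',(205,190,245,220),16)
E
```

```text
[562.81608412  10.34037242  89.84270056] [[ 1.34091932e-01  9.90968894e-01  6.68658145e-05]
 [ 9.90968896e-01 -1.34091928e-01 -5.07403483e-05]
 [-4.13159409e-05  7.30658137e-05 -9.99999996e-01]] [ 0.0581982  -0.27786708 -0.79983444]
```

View pics/t7.png

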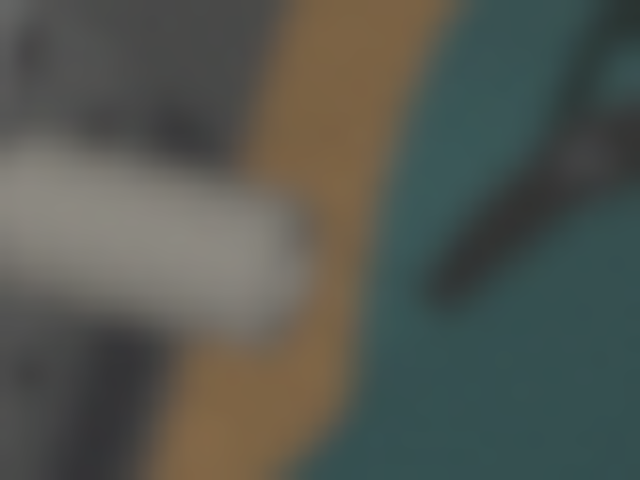

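```bash
python3 - <<'E'
from h import *
c=cam('top')
W=lambda u,v:onz(c,(180+(u+.5)/8-.5,170+(v+.5)/8-.5),140)
T=W(466,323)[:2]; print('tip old',T, 'dead-reckoned', np.array([562.4,-16.8])+151.7*np.array([.116,.993]))
T=T+[3.1,27]; print('tip now',T)
M1=W(342,297)[:2]; M2=onz(c,(205+280.5/16-.5,190+265.5/16-.5),140)[:2]; print(M1,M2)
for M in(M1,M2):
  for y in(82.3,83.3):
    u=np.array([np.cos(np.radians(y)),np.sin(np.radians(y))]);print(y,'ahead',(M-T)@u,'tool y',(M-T)@[u[1],-u[0]])
# tube edges by gradient on fresh frame, raw columns
g=np.load('t7.npy')[190:222].astype(float).mean(2)
for x in range(207,222,2):
    col=cv2.resize(g[:,x:x+1],(1,320),interpolation=cv2.INTER_CUBIC).ravel(); d=np.gradient(cv2.GaussianBlur(col.reshape(-1,1),(1,9),2).ravel())
    p,q=d[40:160].argmax()+40,d[130:270].argmin()+130; print(x,190+(p+.5)/10-.5,190+(q+.5)/10-.5)
E
```

```text
tip old [580.57910275 134.20726614] dead-reckoned [579.9972 133.8381]
tip now [583.67910275 161.20726614]
[584.82912061 175.30633895] [586.31218201 176.27877052]
82.3 ahead 14.126030787072875 tool y -0.7494326040088026
83.3 ahead 14.136958726565549 tool y -0.5027852311516776
82.3 ahead 15.288403877565354 tool y 0.5899639291384781
83.3 ahead 15.275779089329092 tool y 0.8566935130231276
207 198.05 207.95
209 198.95 208.05
211 199.05 209.05
213 199.95 209.05
215 199.95 209.95
217 200.05 209.05
219 201.05 209.05
221 202.05 209.05
```

Emit:
drive_tool([
  {"x": 0.3, "y": 0, "z": 0, "ax": 0, "ay": 0, "az": 0, "claw": 0.5},
  {"x": 0.3, "y": 0, "z": 0, "ax": 0, "ay": 0, "az": 0, "claw": 0.5},
  {"x": 0.3, "y": 0, "z": 0, "ax": 0, "ay": 0, "az": 0, "claw": 0.5},
  {"x": 0.3, "y": 0, "z": 0, "ax": 0, "ay": 0, "az": 0, "claw": 0.5},
  {"x": 0.3, "y": 0, "z": 0, "ax": 0, "ay": 0, "az": 0, "claw": 0.5},
  {"x": 0.2, "y": 0, "z": 0, "ax": 0, "ay": 0, "az": 0, "claw": 0.5},
])

```text
time_s: 10.78
eef_pos: [565.0, 27.2, 89.8]
orientation: [[0.135, 0.991, -0.0], [0.991, -0.135, 0.0], [0.0, -0.0, -1.0]]
ft_force: [0.2, 0.0, -1.8]
opening: 15.6
```

Emit:
drive_tool([
  {"x": 0.2, "y": 0, "z": 0, "ax": 0, "ay": 0, "az": 0, "claw": 0.5},
  {"x": 0.2, "y": 0, "z": 0, "ax": 0, "ay": 0, "az": 0, "claw": 0.5},
  {"x": 0, "y": 0, "z": 0, "ax": 0, "ay": 0, "az": 0, "claw": 0.5},
])

```text
time_s: 11.03
eef_pos: [565.6, 31.1, 89.8]
orientation: [[0.135, 0.991, 0.0], [0.991, -0.135, 0.0], [0.0, 0.0, -1.0]]
ft_force: [-0.1, 0.4, -2.0]
opening: 15.5
```

Emit:
drive_tool([
  {"x": 0.2, "y": 0, "z": 0, "ax": 0, "ay": 0, "az": 0, "claw": 0.5},
  {"x": 0.2, "y": 0, "z": 0, "ax": 0, "ay": 0, "az": 0, "claw": 0.5},
  {"x": 0.2, "y": 0, "z": 0, "ax": 0, "ay": 0, "az": 0, "claw": 0.5},
  {"x": 0, "y": 0, "z": 0, "ax": 0, "ay": 0, "az": 0, "claw": 0.5},
  {"x": 0, "y": 0, "z": 0, "ax": 0, "ay": 0, "az": 0, "claw": 0.5},
])

```text
time_s: 11.45
eef_pos: [566.3, 36.8, 89.8]
orientation: [[0.135, 0.991, -0.0], [0.991, -0.135, -0.0], [-0.0, -0.0, -1.0]]
ft_force: [-0.6, -0.9, -1.8]
opening: 16.0
```

```bash
python3 - <<'E'
from h import *
F=[]
for i in range(6):
    camera('side'); s=readout.read_state(); F.append(np.r_[s['ft_force'],s['wrist_torque']])
print(np.mean(F,0).round(2),np.std(F,0).round(2),s['eef_pos'])
E
```

```text
[ 0.06  0.27 -1.34 -0.04 -0.1   0.03] [0.29 0.31 0.58 0.03 0.04 0.04] [566.33984634  36.64076295  89.83093247]
```

Emit:
drive_tool([
  {"x": 0.5, "y": 0, "z": 0, "ax": 0, "ay": 0, "az": 0, "claw": 0.5},
  {"x": 0.5, "y": 0, "z": 0, "ax": 0, "ay": 0, "az": 0, "claw": 0.5},
  {"x": 0.5, "y": 0, "z": 0, "ax": 0, "ay": 0, "az": 0, "claw": 0.5},
  {"x": 0.5, "y": 0, "z": 0, "ax": 0, "ay": 0, "az": 0, "claw": 0.5},
  {"x": 0, "y": 0, "z": 0, "ax": 0, "ay": 0, "az": 0, "claw": 0.5},
  {"x": 0, "y": 0, "z": 0, "ax": 0, "ay": 0, "az": 0, "claw": 0.5},
])

```text
time_s: 12.25
eef_pos: [569.1, 56.9, 89.8]
orientation: [[0.134, 0.991, -0.0], [0.991, -0.134, -0.0], [-0.0, -0.0, -1.0]]
ft_force: [0.2, -0.1, -1.6]
opening: 15.4
```

```bash
cat >ft.py <<'E'
from h import *
F=[]
for i in range(6):
    camera('side'); s=readout.read_state(); F.append(np.r_[s['ft_force'],s['wrist_torque']])
print(np.mean(F,0).round(2),np.array(s['eef_pos']).round(1))
E
python3 ft.py
```

```text
[-0.08  0.03 -1.03 -0.05 -0.09 -0.01] [569.   56.4  89.8]
```

Free so far, with about 32 mm in. I'll go on in small stages.

Emit:
drive_tool([
  {"x": 0.5, "y": 0, "z": 0, "ax": 0, "ay": 0, "az": 0, "claw": 0.5},
  {"x": 0.5, "y": 0, "z": 0, "ax": 0, "ay": 0, "az": 0, "claw": 0.5},
  {"x": 0.5, "y": 0, "z": 0, "ax": 0, "ay": 0, "az": 0, "claw": 0.5},
  {"x": 0.5, "y": 0, "z": 0, "ax": 0, "ay": 0, "az": 0, "claw": 0.5},
  {"x": 0, "y": 0, "z": 0, "ax": 0, "ay": 0, "az": 0, "claw": 0.5},
  {"x": 0, "y": 0, "z": 0, "ax": 0, "ay": 0, "az": 0, "claw": 0.5},
])

```text
time_s: 13.05
eef_pos: [571.7, 76.8, 89.8]
orientation: [[0.134, 0.991, -0.0], [0.991, -0.134, 0.0], [0.0, -0.0, -1.0]]
ft_force: [0.0, -0.2, -1.1]
opening: 15.5
```

```bash
python3 ft.py
```

```text
[ 0.22 -0.09 -1.27 -0.05 -0.06  0.  ] [571.7  76.2  89.8]
```

Emit:
drive_tool([
  {"x": 0.5, "y": 0, "z": 0, "ax": 0, "ay": 0, "az": 0, "claw": 0.5},
  {"x": 0.5, "y": 0, "z": 0, "ax": 0, "ay": 0, "az": 0, "claw": 0.5},
  {"x": 0.5, "y": 0, "z": 0, "ax": 0, "ay": 0, "az": 0, "claw": 0.5},
  {"x": 0.5, "y": 0, "z": 0, "ax": 0, "ay": 0, "az": 0, "claw": 0.5},
  {"x": 0.5, "y": 0, "z": 0, "ax": 0, "ay": 0, "az": 0, "claw": 0.5},
  {"x": 0, "y": 0, "z": 0, "ax": 0, "ay": 0, "az": 0, "claw": 0.5},
  {"x": 0, "y": 0, "z": 0, "ax": 0, "ay": 0, "az": 0, "claw": 0.5},
])

```text
time_s: 13.93
eef_pos: [575.1, 101.5, 89.8]
orientation: [[0.134, 0.991, -0.0], [0.991, -0.134, -0.0], [-0.0, -0.0, -1.0]]
ft_force: [0.6, 0.3, -0.8]
opening: 15.6
```

```bash
python3 ft.py
```

```text
[ 0.39  0.08 -1.36 -0.05 -0.08 -0.01] [575.1 100.9  89.8]
```

Emit:
drive_tool([
  {"x": 0.4, "y": 0, "z": 0, "ax": 0, "ay": 0, "az": 0, "claw": 0.5},
  {"x": 0.4, "y": 0, "z": 0, "ax": 0, "ay": 0, "az": 0, "claw": 0.5},
  {"x": 0.4, "y": 0, "z": 0, "ax": 0, "ay": 0, "az": 0, "claw": 0.5},
  {"x": 0.3, "y": 0, "z": 0, "ax": 0, "ay": 0, "az": 0, "claw": 0.5},
  {"x": 0, "y": 0, "z": 0, "ax": 0, "ay": 0, "az": 0, "claw": 0.5},
])

```text
time_s: 14.65
eef_pos: [577.2, 116.7, 89.8]
orientation: [[0.134, 0.991, 0.0], [0.991, -0.134, 0.0], [0.0, 0.0, -1.0]]
ft_force: [-0.4, -0.3, -1.2]
opening: 16.1
```

Emit:
drive_tool([
  {"x": 0.2, "y": 0, "z": 0, "ax": 0, "ay": 0, "az": 0, "claw": 0.5},
  {"x": 0.2, "y": 0, "z": 0, "ax": 0, "ay": 0, "az": 0, "claw": 0.5},
  {"x": 0, "y": 0, "z": 0, "ax": 0, "ay": 0, "az": 0, "claw": 0.5},
])

```text
time_s: 14.9
eef_pos: [577.7, 120.2, 89.8]
orientation: [[0.135, 0.991, -0.0], [0.991, -0.135, 0.0], [0.0, -0.0, -1.0]]
ft_force: [-0.1, 0.1, -1.2]
opening: 15.8
```

Emit:
drive_tool([
  {"x": 0.2, "y": 0, "z": 0, "ax": 0, "ay": 0, "az": 0, "claw": 0.5},
  {"x": 0.1, "y": 0, "z": 0, "ax": 0, "ay": 0, "az": 0, "claw": 0.5},
  {"x": 0, "y": 0, "z": 0, "ax": 0, "ay": 0, "az": 0, "claw": 0.5},
])

```text
time_s: 15.15
eef_pos: [577.8, 120.6, 89.8]
orientation: [[0.134, 0.991, -0.001], [0.991, -0.134, -0.004], [-0.004, -0.001, -1.0]]
ft_force: [-1.4, -24.7, 4.1]
opening: 15.5
```

Emit:
drive_tool([
  {"x": 0.15, "y": 0, "z": 0, "ax": 0, "ay": 0, "az": 0, "claw": 0.5},
  {"x": 0, "y": 0, "z": 0, "ax": 0, "ay": 0, "az": 0, "claw": 0.5},
])

```text
time_s: 15.32
eef_pos: [577.7, 120.8, 89.7]
orientation: [[0.133, 0.991, -0.002], [0.991, -0.133, -0.005], [-0.006, -0.001, -1.0]]
ft_force: [-3.6, -37.3, 6.2]
opening: 15.8
```

Emit:
drive_tool([
  {"x": 0.15, "y": 0, "z": 0, "ax": 0, "ay": 0, "az": 0, "claw": 0.5},
  {"x": 0, "y": 0, "z": 0, "ax": 0, "ay": 0, "az": 0, "claw": 0.5},
])

```text
time_s: 15.48
eef_pos: [577.7, 121.3, 89.6]
orientation: [[0.133, 0.991, -0.002], [0.991, -0.133, -0.007], [-0.007, -0.001, -1.0]]
ft_force: [-2.5, -46.6, 5.3]
opening: 16.0
```

The force rises sharply to 47 N at y≈121. That is within 4 mm of where the collar was expected to meet the tube end. Drawing out straight.

Emit:
drive_tool([
  {"x": -0.4, "y": 0, "z": 0, "ax": 0, "ay": 0, "az": 0, "claw": 0.5},
  {"x": -0.8, "y": 0, "z": 0, "ax": 0, "ay": 0, "az": 0, "claw": 0.5},
  {"x": -1, "y": 0, "z": 0, "ax": 0, "ay": 0, "az": 0, "claw": 0.5},
  {"x": -1, "y": 0, "z": 0, "ax": 0, "ay": 0, "az": 0, "claw": 0.5},
  {"x": -1, "y": 0, "z": 0, "ax": 0, "ay": 0, "az": 0, "claw": 0.5},
  {"x": -1, "y": 0, "z": 0, "ax": 0, "ay": 0, "az": 0, "claw": 0.5},
  {"x": -1, "y": 0, "z": 0, "ax": 0, "ay": 0, "az": 0, "claw": 0.5},
  {"x": -1, "y": 0, "z": 0, "ax": 0, "ay": 0, "az": 0, "claw": 0.5},
])

```text
time_s: 16.15
eef_pos: [568.6, 53.5, 89.8]
orientation: [[0.135, 0.991, 0.0], [0.991, -0.135, -0.0], [-0.0, 0.0, -1.0]]
ft_force: [-0.5, -0.8, -0.9]
opening: 15.5
```

Emit:
drive_tool([
  {"x": -1, "y": 0, "z": 0, "ax": 0, "ay": 0, "az": 0, "claw": 0.5},
  {"x": -1, "y": 0, "z": 0, "ax": 0, "ay": 0, "az": 0, "claw": 0.5},
  {"x": -1, "y": 0, "z": 0, "ax": 0, "ay": 0, "az": 0, "claw": 0.5},
  {"x": -1, "y": 0, "z": 0, "ax": 0, "ay": 0, "az": 0, "claw": 0.5},
  {"x": -1, "y": 0, "z": 0, "ax": 0, "ay": 0, "az": 0, "claw": 0.5},
  {"x": -1.2, "y": 0, "z": 0, "ax": 0, "ay": 0, "az": 0, "claw": 0.5},
  {"x": -1.2, "y": 0, "z": 0, "ax": 0, "ay": 0, "az": 0, "claw": 0.5},
  {"x": 0, "y": 0, "z": 0, "ax": 0, "ay": 0, "az": 0, "claw": 0.5},
])

```text
time_s: 16.82
eef_pos: [558.5, -20.7, 89.8]
orientation: [[0.136, 0.991, -0.0], [0.991, -0.136, -0.0], [-0.0, -0.0, -1.0]]
ft_force: [-0.1, 0.2, -0.8]
opening: 15.6
```

```bash
python3 ft.py; python3 - <<'E'
from h import *
S=np.load('side0.npy'); c=cam('side')
q=(265+190/3.12-.4,130+188/3.12-.4); print('post base (side,z16)',onz(c,q,16)); 
q=(265+189/3.12-.4,130+36/3.12-.4); print('post top (side,z~215)',onz(c,q,215)); 
E
```

```text
[-0.13  0.03 -1.07 -0.04 -0.09 -0.  ] [558.9 -18.4  89.8]
post base (side,z16) [ 661.50231373 -348.50703455   16.        ]
post top (side,z~215) [ 655.83115981 -337.47935043  215.        ]
```

The rod is out, with its tip about 40 mm clear of the mouth. The magnifier's open side points along yaw ≈ -38°, because the post lies at (659,-343) and the lens at (614,-307). I'll retreat, turn, then slide in.

Emit:
drive_tool([
  {"x": -2.3, "y": -0.9, "z": 0, "ax": 0, "ay": 0, "az": 0, "claw": 0.5},
  {"x": -2.3, "y": -0.9, "z": 0, "ax": 0, "ay": 0, "az": 0, "claw": 0.5},
  {"x": -2.3, "y": -0.9, "z": 0, "ax": 0, "ay": 0, "az": 0, "claw": 0.5},
  {"x": -2.3, "y": -0.9, "z": 0, "ax": 0, "ay": 0, "az": 0, "claw": 0.5},
  {"x": -2.3, "y": -0.9, "z": 0, "ax": 0, "ay": 0, "az": 0, "claw": 0.5},
  {"x": -2.3, "y": -0.9, "z": 0, "ax": 0, "ay": 0, "az": 0, "claw": 0.5},
  {"x": -2.3, "y": -0.9, "z": 0, "ax": 0, "ay": 0, "az": 0, "claw": 0.5},
  {"x": -2.3, "y": -0.9, "z": 0, "ax": 0, "ay": 0, "az": 0, "claw": 0.5},
])

```text
time_s: 17.83
eef_pos: [462.1, -192.1, 89.9]
orientation: [[0.134, 0.991, 0.0], [0.991, -0.134, -0.0], [-0.0, 0.0, -1.0]]
ft_force: [0.2, 0.1, -1.2]
opening: 15.3
```

Emit:
drive_tool([
  {"x": 0, "y": 0, "z": 0, "ax": 0, "ay": 0, "az": 6, "claw": 0.5},
  {"x": 0, "y": 0, "z": 0, "ax": 0, "ay": 0, "az": 6, "claw": 0.5},
  {"x": 0, "y": 0, "z": 0, "ax": 0, "ay": 0, "az": 6, "claw": 0.5},
  {"x": 0, "y": 0, "z": 0, "ax": 0, "ay": 0, "az": 6, "claw": 0.5},
  {"x": 0, "y": 0, "z": 0, "ax": 0, "ay": 0, "az": 6, "claw": 0.5},
  {"x": 0, "y": 0, "z": 0, "ax": 0, "ay": 0, "az": 6, "claw": 0.5},
  {"x": 0, "y": 0, "z": 0, "ax": 0, "ay": 0, "az": 6, "claw": 0.5},
  {"x": 0, "y": 0, "z": 0, "ax": 0, "ay": 0, "az": 6, "claw": 0.5},
])

```text
time_s: 18.5
eef_pos: [462.8, -191.1, 89.9]
orientation: [[0.829, 0.559, 0.0], [0.559, -0.829, 0.0], [0.0, 0.0, -1.0]]
ft_force: [0.0, -0.8, -1.0]
opening: 16.2
```

Emit:
drive_tool([
  {"x": 0, "y": 0, "z": 0, "ax": 0, "ay": 0, "az": 6, "claw": 0.5},
  {"x": 0, "y": 0, "z": 0, "ax": 0, "ay": 0, "az": 6, "claw": 0.5},
  {"x": 0, "y": 0, "z": 0, "ax": 0, "ay": 0, "az": 6, "claw": 0.5},
  {"x": 0, "y": 0, "z": 0, "ax": 0, "ay": 0, "az": 6, "claw": 0.5},
  {"x": 0, "y": 0, "z": 0, "ax": 0, "ay": 0, "az": 6, "claw": 0.5},
  {"x": 0, "y": 0, "z": 0, "ax": 0, "ay": 0, "az": 6, "claw": 0.5},
  {"x": 0, "y": 0, "z": 0, "ax": 0, "ay": 0, "az": 6, "claw": 0.5},
  {"x": 0, "y": 0, "z": 0, "ax": 0, "ay": 0, "az": 6, "claw": 0.5},
])

```text
time_s: 19.17
eef_pos: [462.8, -191.1, 89.9]
orientation: [[0.97, -0.242, 0.0], [-0.242, -0.97, 0.0], [0.0, -0.0, -1.0]]
ft_force: [0.0, -0.3, -1.0]
opening: 15.8
```

Emit:
drive_tool([
  {"x": 0, "y": 0, "z": 0.5, "ax": 0, "ay": 0, "az": 6, "claw": 0.5},
  {"x": 0, "y": 0, "z": 0.5, "ax": 0, "ay": 0, "az": 6, "claw": 0.5},
  {"x": 0, "y": 0, "z": 0.5, "ax": 0, "ay": 0, "az": 6, "claw": 0.5},
  {"x": 0, "y": 0, "z": 0.4, "ax": 0, "ay": 0, "az": 6, "claw": 0.5},
  {"x": 0, "y": 0, "z": 0, "ax": 0, "ay": 0, "az": 0, "claw": 0.5},
  {"x": 0, "y": 0, "z": 0, "ax": 0, "ay": 0, "az": 0, "claw": 0.5},
])

```text
time_s: 19.67
eef_pos: [462.6, -191.1, 70.8]
orientation: [[0.793, -0.609, -0.0], [-0.609, -0.793, 0.0], [-0.0, 0.0, -1.0]]
ft_force: [0.0, -0.3, -1.9]
opening: 16.1
```

Emit:
drive_tool([
  {"x": 0.8, "y": 0, "z": 0, "ax": 0, "ay": 0, "az": 0, "claw": 0.5},
  {"x": 0.8, "y": 0, "z": 0, "ax": 0, "ay": 0, "az": 0, "claw": 0.5},
  {"x": 0.8, "y": 0, "z": 0, "ax": 0, "ay": 0, "az": 0, "claw": 0.5},
  {"x": 0.8, "y": 0, "z": 0, "ax": 0, "ay": 0, "az": 0, "claw": 0.5},
  {"x": 0.6, "y": 0, "z": 0, "ax": 0, "ay": 0, "az": 0, "claw": 0.5},
  {"x": 0.3, "y": 0, "z": 0, "ax": 0, "ay": 0, "az": 0, "claw": 0.5},
  {"x": 0, "y": 0, "z": 0, "ax": 0, "ay": 0, "az": 0, "claw": 0.5},
  {"x": 0, "y": 0, "z": 0, "ax": 0, "ay": 0, "az": 0, "claw": 0.5},
])

```text
time_s: 20.33
eef_pos: [494.9, -216.5, 70.7]
orientation: [[0.791, -0.612, -0.0], [-0.612, -0.791, 0.0], [-0.0, 0.0, -1.0]]
ft_force: [-0.1, 0.1, -0.2]
opening: 15.9
```

```bash
python3 ft.py; python3 - <<'E'
from h import *
s=readout.read_state();p=np.array(s['eef_pos']);R=np.array(s['orientation']);print(p,R[:,0],s['opening'])
ims=[]
for n,(x0,y0) in dict(side=(300,130),top=(370,170)).items():
    c=cam(n); im=cv2.resize(c['frame'][y0:y0+80,x0:x0+80,::-1],None,fx=5,fy=5,interpolation=cv2.INTER_CUBIC)
    t=p+R@[150,0,0]+[0,0,50]
    q=proj(c,[t,[614.4,-307.5,120],[614.4,-307.5,205]]); print(n,q)
    ims.append(im)
cv2.imwrite('pics/f8.png',np.hstack(ims))
E
```

```text
[ 0.28 -0.05 -0.87  0.1   0.04 -0.01] [ 494.9 -216.4   70.9]
[ 494.90481573 -216.35132645   70.87495864] [ 7.90682181e-01 -6.12226828e-01 -1.39317769e-05] 15.718352932164125
side [[335.20464586 176.7332631 ]
 [334.82459198 177.03132757]
 [334.91670588 154.07866359]]
top [[409.84500454 217.56233789]
 [409.54435294 217.28293004]
 [416.05408745 208.79876587]]
```

View pics/f8.png

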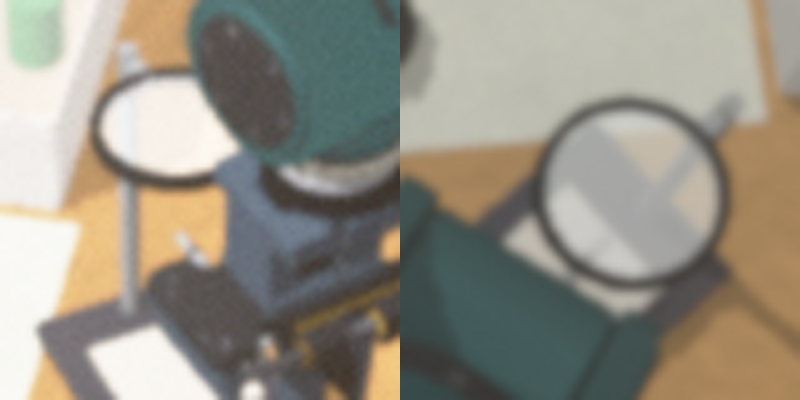

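The side view shows the tip at (335.2,176.8), where (335.2,176.7) was predicted. The top view shows it through the lens at about (410,217.5), where (409.8,217.6) was predicted. So the tip is within a few mm of the lens axis at about 120 mm height, clear of the post and ring. The rod is level and steady, so I'm handing in.

```bash
python3 - <<'E'
from h import *
s=readout.read_state();print(s['time_s'],s['opening'],np.abs(s['dq']).max()); print(close_job())
E
```

```text
20.7333 15.726001501430238 0.14205389630395968
the job is handed in; nothing more can be done
None
```

I took the gauge rod out of the rack, pushed it into the port tube until it stopped, drew it right out, and handed the job in at 20.7 s. The gripper is holding it level under the larger magnifier's lens. No verdict was reported.

**Checks that agreed**
- **Grip:** the fingers closed to 15.8 mm on the 16 mm handle.
- **Insertion:** the force stayed near zero all the way in. It then rose to 47 N within about 4 mm of where the collar should meet the tube end.
- **Withdrawal:** by the arm's position reading, the tip ended about 40 mm outside the tube. The arm hid it from the top camera.
- **Final hold:** both cameras put the tip within about 1 mm of the predicted spot. That is on the lens axis, about 120 mm up, with no contact force beyond the rod's weight.

**Checks that failed or disagreed**
- **First grasp:** it closed on nothing. The side camera showed the fingertips about 24–35 mm higher than the reported TCP height. I reopened, went lower while watching the force, and from then on took heights from the rod's known 70 mm in the rack.
- **Port direction:** the tube edges and kiln edges gave slightly different angles, 81–83°. I used 82.3° and felt no side force.
- **Collar contact:** I inferred it from force and depth, because neither camera could see it.
- **Bystanders:** I did not measure them again at the end. Nothing looked disturbed in the later views of the rack, and no contact force showed.

I viewed 12 pictures, two over the budget of 10.

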